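Reload the bench turning machine

ROBOT

A 6-joint arm with a two-finger parallel gripper is mounted at the origin on the work surface. World frame = base frame: x ahead of the robot, y to its left, z up, the work surface at z = 0. Lengths are in mm, angles in rad, forces in N, time in s.
With the tool pointing down it reaches from about 300 to 775 mm from the base axis. Payload 14.6 kg.
Tool frame: the origin (TCP) lies between the finger pads; the fingertips stand 8 mm ahead of it and the grasp point (between the pads) lies 11 mm behind it; z points along the fingers, y is the direction in which the jaws open and shut (so a half turn about z gives the same grasp; the last joint's range is limited). The gripper opens to 94 mm and grips with 3 to 60 N. Pads are 16 mm wide; open, the fingers measure 119 mm over their backs; the gripper's body (75 mm by 177 mm) begins 78 mm behind the grasp point.
Start: joints at [1.048, 0.3, 1.521, -0, 1.321, -0.067], TCP at [242.095, 493.841, 192.646] pointing down, gripper open.
Joint ranges: [-3.03, 3.03], [-0.79, 2.21], [0.23, 2.52], [-1.04, 4.18], [0, 3.07], [-2.55, 2.55]. Speed limits (rad/s): [2.22, 2.22, 2.57, 3.14, 3.14, 3.14].

INTERFACE

Orientations are given as [roll, pitch, yaw] about the fixed x, y, z axes, in that order (R = Rz(yaw) Ry(pitch) Rx(roll)).
In Python, from cell import manip gives the robot as it stands. The module is installed in compiled form; this text tells all that it offers.
- The arm moves only by the tool send_rows, never from a script. Its argument "series" is a list that holds one entry, the list of rows, each a list of 5 numbers: the opening, from 0 (shut) to 1 (fully open), then the shift along the tool's x, y, z in mm, then the turn about the tool's z in degrees. In form: [[[gripper, dx, dy, dz, roll], ...]]. A call has 1 to 10 rows; each row is the pose to reach, as a shift and turn from the pose commanded when the call began, along the tool's axes at that moment; what a row does not reach only later rows make up. A row lasts 1/10 s, in which the tool goes at most 50 mm and 8.59 degrees, less where a joint would pass 70% of its speed; a pose out of reach is approached as far as the arm can. A call with a gripper value outside its range is refused whole. The fingers move at their own pace and stop on an object; "newtons" is the grip in N (left out, the last holds). Time passes only in rows, so rows that repeat a pose let the fingers close. It gives the time, the measured TCP pose, the force and the opening at its end, in the units of the state.
- manip.read_state(): the state, without advancing time (a new reading comes with each control period).
- manip.camera(name): name is "scene" or "top" or "wrist"; returns a dict with "img" (400x640x3 uint8, red, green, blue), "vfov" (degrees; the focal length in pixels is half the picture's height over the tangent of half this angle, whatever the lens; pixels are square), "cx", "cy" (the principal point, pixels), "pose" (4x4, takes a point from camera to world coordinates); the wrist camera has in their place "T_tool_cam" (4x4, takes a point from camera to tool coordinates, whose origin is the TCP and whose axes are the flange's). Camera axes: x right, y down, z forward; pixel columns grow to the right and rows downward; lengths in mm; the calibration is good to about 2 mm. A picture is of the moment at which its call begins: read the wrist's pose just before it. There is no depth.
- manip.sign_off(): hands the job in, once; it reports no verdict.
Trained networks look in a picture, given as the dict that the camera call returned (one of the last four; its "shot" number tells which), for a name from the list of things; names that differ only in an ending like _2 or _b are one class to them, and where a whole thing is asked for, a point or a joint stands for the part that bears it (a point fixed in the world has none). Each returns a list of dicts, best first, with "conf" (0 to 1); they miss things now and then, are a little off and sometimes report something else, mostly with a low value. They report only what shows in the picture. A call takes as long as a camera call. They do not tell look-alikes from the thing itself.
- manip.find_in(target, picture): "rect" ([left, top, width, height] in pixels, round what is visible of it).
- manip.silhouettes(target, picture): "pixels" (400x640 bool, what is visible of it) and "rect" ([left, top, width, height] in pixels, round what is visible of it).
The state is a dict: "clock": time; "joints": joint angles; "qd": joint speeds; "effort": joint torques, N m; "eef_pos": TCP position; "eef_rot": TCP orientation; "wrist_force": force on the tool from outside, world axes, zero at the start; "moment": the same for the moment, N m; "finger_gap": finger opening in mm.
Only numpy, scipy, OpenCV 4.12 (cv2) and the standard library are available. Lean on these libraries where they do the work, as an engineer would, in place of code of your own. Each camera call takes 0.05 s, during which the arm holds its last target. There are 200 camera calls.

TASK

Swing the turning machine's clear hood up until its spring holds it open by itself and let go of it. With the hood standing open, lay the long blank in the machine's cradle, clearing out the finished turned legs that lie there, and push the tailstock up until the blank is held firmly with both centres in its end holes; every finished leg, from the cradle and from the bench, goes into the blue crate. Last, swing the hood fully shut again; leave the steel bowl where it stands.

Things in the scene. Friction and masses are not known exactly. Their poses are not given: they have to be found in the camera images.
- machine: Bench turning machine, fixed, grey base 225 x 400 x 20 mm. Origin on the bench under the turning axis, which is 80 mm high, midway along the cradle. Own y runs along the turning axis to the blue headstock (75 x 70 mm, top at 115 mm, centred at y +140 mm); own x points to the back, to the hood's hinge posts (x +112 mm, 135 mm high).
- cradle (a point): Point on the turning axis (80 mm high) over the middle of the green cradle, axes as the machine's. The cradle is a channel 160 mm long in y, floor 22 mm below this point, 50 mm wide between flared lips with tops 15 mm below this point. A 44 mm square part lies in it along y, on the turning axis. Fingertips straddling a part must stay above the lips (at most 12 mm below this point).
- head_tip (a point): Tip of the fixed steel centre of the headstock, on the turning axis, pointing to the machine's -y. It is a cone: 6 mm across at the tip, 24 mm across 15 mm behind.
- tail_tip (a point): Tip of the same cone on the tailstock, on the turning axis, pointing to the machine's +y; moves with the tailstock.
- tail_post (a point): Centre of the top face of the black upright post (26 x 26 mm, 56 mm high, standing on the blue tailstock block whose top is 56 mm lower): the grip by which the tailstock is slid. 80 mm behind (-y of) tail_tip in the machine's frame. Faces parallel to the machine's x and y.
- tailstock (a joint): Slide of the tailstock along the machine's +y, m: 0 fully back, up to 0.105. Friction of about 4 N holds it wherever it is left. When the blank is seated on both centres it reads about 0.078 (stop pushing at about 15 N).
- hood_hinge (a point): Point on the hood's hinge axis (parallel to the machine's y), 105 mm behind the turning axis and 130 mm high; axes as the machine's.
- hood_bar (a point): Middle of the red handle bar (12 mm thick round, 120 mm long, parallel to the machine's y) on the hood's front; 40 mm clear of the hood's front panel. When shut it lies 195 mm in front of and 20 mm below the hinge; turns about the hinge with the hood (own axes turn with it).
- hood (a joint): Angle of the clear hood with yellow frame, rad: 0 shut, 1.9 open (bar up and back over the hinge). Its spring pushes it shut below about 1.15 and open beyond about 1.25 (by itself to the stop at 1.9). Lifting the bar takes about 5 N at first, pulling it back from open about 4 N. Hood 160 mm wide, flat top 155 mm from hinge to front panel, panel 40 mm deep.
- blank: Wooden blank, darker than the legs, 44 x 44 x 140 mm, long axis = own y, origin at its centre. In the middle of each end is a square hole 16 mm wide and 14 mm deep for a machine centre (a cone enters it about 9 mm).
- leg0: Finished turned leg, light wood, 70 mm long: a 44 mm cube in the middle with a round 34 mm spigot, 13 mm long, at each end. Long axis = own y, origin at its centre. At the start in the cradle, left part; may be absent.
- leg1: As leg0; at the start in the cradle, right part; may be absent.
- leg2: As leg0; at the start on the bench, to the right; may be absent.
- leg3: As leg0; at the start on the bench, to the left, in front of the crate; may be absent.
- crate: Blue open crate, fixed, 200 (own x) x 180 (own y) x 55 mm high, walls and floor 5 mm; origin at the centre of its underside.
- bowl: Steel bowl, 124 mm wide, 42 mm high; origin at the centre of its underside. To be left alone.
Mind the look-alikes: they are no part of the job. Leave any green look-alike of the leg2 alone.

How it is judged (in metres and radians):
On the way, in this order (a step that is already met when the one before it is completed fails the run):
1. the hood stands open by itself, released (value of joint hood above 1.7 rad and distance between the grasp point and hood_bar above 0.05 m), for 0.3 s.
2. with the hood standing open, the blank lies on the turning axis with both centres at least 4 mm deep in its ends, let go (value of joint hood above 1.7 rad and distance between blank and head_tip below 0.066 m and distance between blank and tail_tip below 0.066 m and angle between the y axis of blank and the y axis of machine, either way round below 0.06 rad and distance between the grasp point and tail_post above 0.05 m and contact force between blank and the fingers below 0.1 N), for 0.3 s.
At the end, for the whole second after the job is handed in: The hood is shut (within 0.06 rad), the blank is held with each centre at least 4 mm deep in its end hole and its axis within 0.06 rad of the machine's, and every finished leg present lies at rest inside the blue crate (on its floor or on another leg, centre less than 75 mm above the bench) (value of joint hood below 0.06 rad and distance between blank and head_tip below 0.066 m and distance between blank and tail_tip below 0.066 m and angle between the y axis of blank and the y axis of machine, either way round below 0.06 rad and linear speed of each of blank, leg0, leg1, leg2, leg3 below 0.02 m/s and x of leg0 in the frame of crate between -0.095 and 0.095 m and y of leg0 in the frame of crate between -0.085 and 0.085 m and z of each of leg0, leg1, leg2, leg3 in the frame of crate below 0.075 m and x of leg1 in the frame of crate between -0.095 and 0.095 m and y of leg1 in the frame of crate between -0.085 and 0.085 m and x of leg2 in the frame of crate between -0.095 and 0.095 m and y of leg2 in the frame of crate between -0.085 and 0.085 m and x of leg3 in the frame of crate between -0.095 and 0.095 m and y of leg3 in the frame of crate between -0.085 and 0.085 m); the robot touches nothing.
It fails at once if the bowl is moved more than 40 mm (distance of bowl from where it was at the start of the episode above 0.04 m).
Of leg0, leg1, leg2, leg3 only 2 to 4 are there at a start; the rules pass over those that are not, and their reading is None.
At some moment in a run one of leg2, leg3 may be knocked a few centimetres aside while the robot is not near it.
Once in a run the grip may slacken for a moment while it holds something.
It also fails if it takes over 210 s, if anything falls off the work surface, if the arm or the gripper's body presses on something with over 40 N, if the wrist force passes 120 N, or if a joint passes its speed limit or range.

## Working session

There is one attempt and no reset: what is moved stays moved. The work goes in short steps, Python scripts to look and compute and a tool call to move; the robot and the scene stay as the last step left them, time stands still between calls to the robot, and variables do not carry over. Pictures are saved under pics/ and viewed, about 12 in all and at most 16, crops included, and the job is handed in when it is done.

Besides the shell and the picture viewer there is one more tool, called after ">>>" as name(argument=value, ...), one argument or row to a line, values as JSON. send_rows: Moves the arm, as the interface text tells. Its arguments: {"type":"object","properties":{"series":{"type":"array"},"newtons":{"type":"number"}},"required":["series"]}

```bash
mkdir -p pics; cat > h.py <<'E'
import numpy as np, cv2
from cell import manip
from scipy.spatial.transform import Rotation as R
def state():
    s=manip.read_state(); return s
def save(p,name,crop=None,scale=1):
    im=p["img"][:,:,::-1]
    if crop: x,y,w,h=crop; im=im[y:y+h,x:x+w]
    if scale!=1: im=cv2.resize(im,None,fx=scale,fy=scale,interpolation=cv2.INTER_CUBIC)
    cv2.imwrite("pics/"+name+".png",im)
def fpx(p): return 200/np.tan(np.radians(p["vfov"])/2)
def tool_T(s):
    T=np.eye(4); T[:3,:3]=R.from_euler('xyz',s["eef_rot"]).as_matrix(); T[:3,3]=s["eef_pos"]; return T
def pose(p,s=None):
    return np.array(p["pose"]) if "pose" in p else tool_T(s)@np.array(p["T_tool_cam"])
def plane(p,u,v,z,s=None):
    T=pose(p,s); d=T[:3,:3]@np.array([(u-p["cx"])/fpx(p),(v-p["cy"])/fpx(p),1]); o=T[:3,3]
    return o+d*(z-o[2])/d[2]
def proj(p,X,s=None):
    T=pose(p,s); c=T[:3,:3].T@(np.array(X,float)-T[:3,3]); return np.array([p["cx"]+fpx(p)*c[0]/c[2],p["cy"]+fpx(p)*c[1]/c[2]])
E
python3 - <<'E'
from h import *
s=state(); print({k:np.round(v,3) for k,v in s.items()})
for n in("top","scene"):
    p=manip.camera(n); save(p,n+"0"); print(n,p["vfov"],p["cx"],p["cy"],np.round(p["pose"],3).tolist(),[k for k in p])
    for t in ["machine","tailstock","hood","hood_bar","tail_post","blank","leg0","crate","bowl"]:
        print(t,[(np.round(d["conf"],2),np.round(d["rect"]).tolist()) for d in manip.find_in(t,p)][:7])
E
```

```text
{'clock': np.float64(0.0), 'joints': array([ 1.048,  0.3  ,  1.522,  0.   ,  1.321, -0.067]), 'qd': array([-0.001,  0.   , -0.001, -0.   ,  0.   ,  0.   ]), 'effort': array([-1.0000e-03, -5.3181e+01, -3.5274e+01,  7.1000e-02,  2.4000e-02,
       -0.0000e+00]), 'eef_pos': array([241.951, 493.59 , 192.058]), 'eef_rot': array([-3.14 , -0.   ,  2.686]), 'wrist_force': array([-0.214, -0.037, -0.301]), 'moment': array([ 0.   , -0.001, -0.011]), 'finger_gap': np.float64(93.804)}
top 48.77715882335694 314.88578205090573 201.28882456742127 [[-0.02, -0.986, 0.163, 307.099], [-1.0, 0.023, 0.017, -135.1], [-0.021, -0.163, -0.986, 1407.774], [0.0, 0.0, 0.0, 1.0]] ['img', 'vfov', 'cx', 'cy', 'pose', 'shot']
machine [(np.float64(0.6), [196.0, 153.0, 147.0, 78.0])]
tailstock [(np.float64(0.96), [308.0, 186.0, 35.0, 33.0]), (np.float64(0.64), [198.0, 150.0, 144.0, 81.0])]
hood [(np.float64(0.85), [238.0, 162.0, 60.0, 67.0]), (np.float64(0.65), [199.0, 150.0, 146.0, 81.0]), (np.float64(0.33), [126.0, 172.0, 64.0, 68.0])]
hood_bar [(np.float64(0.85), [238.0, 160.0, 61.0, 70.0])]
tail_post [(np.float64(
[... 1012 characters left out ...]
(0.63), [305.0, 209.0, 78.0, 47.0])]
tail_post [(np.float64(0.69), [307.0, 195.0, 22.0, 27.0]), (np.float64(0.24), [272.0, 191.0, 132.0, 121.0])]
blank [(np.float64(0.92), [299.0, 176.0, 34.0, 32.0]), (np.float64(0.43), [310.0, 194.0, 23.0, 38.0])]
leg0 [(np.float64(0.86), [266.0, 202.0, 23.0, 19.0]), (np.float64(0.74), [347.0, 242.0, 18.0, 16.0]), (np.float64(0.59), [380.0, 285.0, 104.0, 83.0]), (np.float64(0.57), [244.0, 170.0, 22.0, 11.0]), (np.float64(0.56), [427.0, 262.0, 17.0, 22.0]), (np.float64(0.55), [300.0, 200.0, 12.0, 17.0])]
crate [(np.float64(0.97), [384.0, 285.0, 99.0, 82.0])]
bowl [(np.float64(0.62), [261.0, 176.0, 27.0, 24.0]), (np.float64(0.39), [266.0, 202.0, 22.0, 19.0])]
```

```bash
python3 - <<'E'
from h import *
for n,c,k in(("top",(110,130,400,140),2),("scene",(230,150,260,220),3)):
    p=manip.camera(n); save(p,n+"1",c,k)
E
```

```text
(no output)
```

View pics/top1.png

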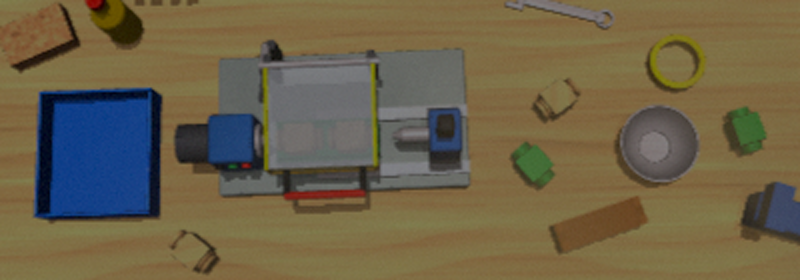

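View pics/scene1.png

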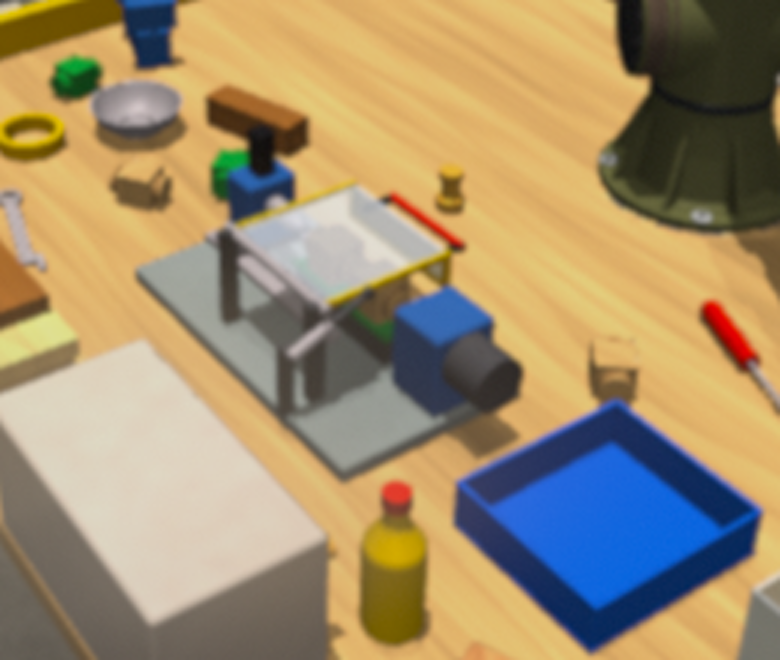

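Top view: the crate is on the left, with the machine in the middle. Its hood is shut, with two legs under it, and its red bar faces the robot. leg2 is at about (388,179) and leg3 at about (207,255). The blank is at (410,242) and the bowl at (439,201), with green look-alikes beside them. I'll get rough positions next.

```bash
python3 - <<'E'
from h import *
p=manip.camera("top")
C=lambda x,y,z:np.round(plane(p,110+x/2,130+y/2,z)[:2]).tolist()
for n,a in dict(bar=(326,195,116),barL=(286,195,110),barR=(367,194,110),headc=(231,138,115),b1=(219,59,20),b2=(465,49,20),b3=(469,186,20),b4=(222,196,20),post=(446,127,160),leg2=(557,98,30),leg3=(193,250,30),blank=(599,224,44),blL=(555,240,44),blR=(645,208,44),bowl=(658,143,30),c1=(40,92,55),c2=(160,89,55),c3=(158,216,55),c4=(35,216,55),g1=(533,164,30),hL=(264,65,130),hR=(377,60,130),fL=(267,168,130),fR=(378,166,130)).items(): print(n,C(*a))
q=manip.camera("scene")
print("spool",plane(q,230+450/3,150+190/3,20), proj(p,plane(q,230+450/3,150+190/3,20)))
E
```

```text
bar [446.0, 13.0]
barL [448.0, 73.0]
barR [446.0, -47.0]
headc [534.0, 155.0]
b1 [682.0, 197.0]
b2 [688.0, -203.0]
b3 [465.0, -203.0]
b4 [458.0, 189.0]
post [535.0, -166.0]
leg2 [601.0, -346.0]
leg3 [373.0, 231.0]
blank [399.0, -399.0]
blL [376.0, -331.0]
blR [422.0, -471.0]
bowl [525.0, -501.0]
c1 [626.0, 473.0]
c2 [626.0, 282.0]
c3 [425.0, 280.0]
c4 [430.0, 471.0]
g1 [496.0, -304.0]
hL [641.0, 103.0]
hR [645.0, -66.0]
fL [486.0, 98.0]
fR [485.0, -65.0]
spool [ 293.11715673 -122.61342859   20.        ] [320.37102526 278.76903558]
```

>>> send_rows(
  series=[
    [[0.45,-38,-35,-20,8],[0.45,-76,-70,-40,16],[0.45,-114,-105,-60,24],[0.45,-152,-140,-78,32],[0.45,-190,-175,-78,40],[0.45,-228,-210,-78,48],[0.45,-266,-244,-78,56],[0.45,-304,-279,-78,63.9],[0.45,-342,-314,-78,63.9],[0.45,-380,-348,-78,63.9]],
  ],
  newtons=20,
)

```text
clock: 2.2
eef_pos: [419.8, 38.5, 271.0]
eef_rot: [3.141, -0.0, 1.57]
wrist_force: [0.7, 1.5, 0.1]
finger_gap: 42.2
```

```bash
python3 - <<'E'
from h import *
s=state();print(s["eef_pos"],s["eef_rot"],s["clock"])
p=manip.camera("wrist"); print(np.round(p["T_tool_cam"],2).tolist(),p["vfov"],p["cx"],p["cy"]); save(p,"w0")
E
```

```text
[419.77225457  38.5288358  270.98042205] [ 3.14069604e+00 -3.84660578e-05  1.57012509e+00] 2.2
[[0.0, -0.97, -0.23, 64.91], [1.0, 0.0, 0.0, -0.18], [-0.0, -0.23, 0.97, -192.58], [0.0, 0.0, 0.0, 1.0]] 59.41841452692621 316.9057868874515 195.43082606570604
```

View pics/w0.png

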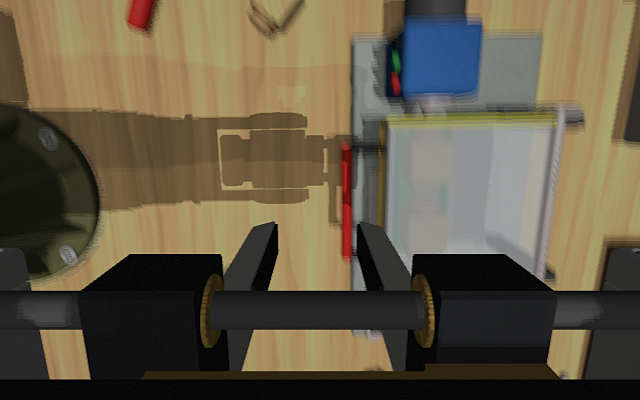

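```bash
python3 - <<'E'
from h import *
s=state();p=manip.camera("wrist");print(s["eef_pos"],s["clock"])
hsv=cv2.cvtColor(p["img"],cv2.COLOR_RGB2HSV)
red=cv2.inRange(hsv,(0,150,100),(6,255,255))|cv2.inRange(hsv,(174,150,100),(180,255,255)); red[:130]=0
ys,xs=np.nonzero(red[:,320:370]); xs=xs+320
print("red",xs.min(),xs.max(),ys.min(),ys.max())
for y in (150,200,250): 
    r=xs[ys==y]; print(y,r.min(),r.max(), plane(p,(r.min()+r.max())/2,y,112,s)[:2])
print("ends",plane(p,346.5,ys.min(),111,s)[:2],plane(p,346.5,ys.max(),111,s)[:2])
blue=cv2.inRange(hsv,(105,120,60),(125,255,255)); c=max(cv2.findContours(blue,0,2)[0],key=cv2.contourArea); print("blue",cv2.boundingRect(c)); a=cv2.approxPolyDP(c,4,True)[:,0]
for q in a: print(q,np.round(plane(p,*map(float,q),115,s)[:2],1))
save(p,"w1",(330,0,240,280),2)
E
```

```text
[421.56810266  33.07156448 270.6045777 ] 2.25
red 338 348 135 249Traceback (most recent call last):
  File "<stdin>", line 8, in <module>
    return umr_minimum(a, axis, None, out, keepdims, initial, where)
ValueError: zero-size array to reduction operation minimum which has no identity
```

```bash
python3 - <<'E'
from h import *
for i in range(4): manip.camera("wrist")
s=state();p=manip.camera("wrist");print(s["eef_pos"],s["clock"])
hsv=cv2.cvtColor(p["img"],cv2.COLOR_RGB2HSV)
red=cv2.inRange(hsv,(0,150,100),(6,255,255))|cv2.inRange(hsv,(174,150,100),(180,255,255)); red[:100,:]=0; red[:,:320]=0; red[:,375:]=0
n,l,st,c=cv2.connectedComponentsWithStats(red)
k=1+np.argmax(st[1:,4]); x,y,w,h,_=st[k]; print("red",st[k])
for f in (.2,.5,.8):
    r=np.nonzero(l[y+int(f*h)]==k)[0]; print(np.round(plane(p,(r.min()+r.max())/2,y+f*h,112,s)[:2],1))
print("ends",plane(p,x+w/2,y,111,s)[:2],plane(p,x+w/2,y+h,111,s)[:2])
blue=cv2.inRange(hsv,(105,120,60),(125,255,255)); c=max(cv2.findContours(blue,0,2)[0],key=cv2.contourArea); a=cv2.approxPolyDP(c,4,True)[:,0]
for q in a: print(q,np.round(plane(p,*map(float,q),115,s)[:2],1))
save(p,"w1",(330,0,240,280),2)
E
```

```text
[419.26154758  41.46513288 270.68770497] 2.5
red [340 161  11  98 860]
[446.9  40.1]
[449.1   9. ]
[449.2 -23.3]
ends [448.16108193  60.00036956] [450.26170075 -45.99426272]
[481  19] [569.  190.9]
[404  20] [498.7 189.9]
[402  93] [500.5 125.8]
[474  92] [569.2 126.8]
```

View pics/w1.png

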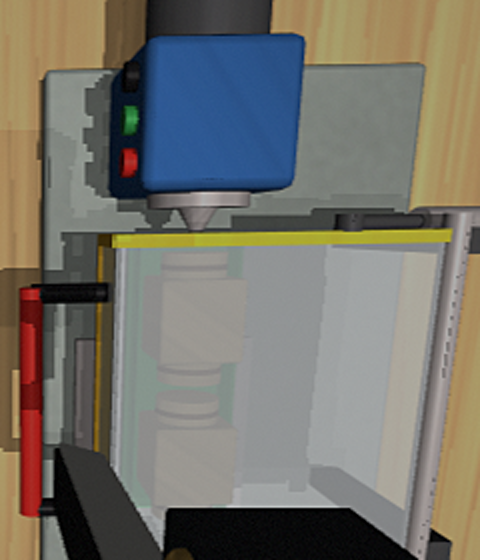

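```bash
python3 - <<'E'
from h import *
s=state();p=manip.camera("wrist");print(s["eef_pos"],s["clock"])
f=lambda x,y,z:np.round(plane(p,330+x/2,y/2,z,s)[:2],1)
for n,a in dict(h1=(147,37,115),h2=(304,37,115),h3=(147,190,115),h4=(295,190,115),barT=(30,287,112),barB=(30,515,112),bar=(30,400,112),tip=(199,229,80),legedge=(160,310,102),b1=(47,71,20),b2=(424,64,20),leg1c=(201,320,102),leg0c=(195,465,102)).items(): print(n,f(*a))
E
```

```text
[419.24942552  41.72250351 270.75993978] 2.55
h1 [498.1 191.5]
h2 [569.8 191.7]
h3 [502.  124.3]
h4 [572.9 124.4]
barT [447.2  77.9]
barB [449.7 -43.6]
bar [448.4  20. ]
tip [539.3 106.1]
legedge [515.3  65.4]
b1 [462.1 196.2]
b2 [682.9 200.5]
leg1c [536.8  60.3]
leg0c [539.5 -18.6]
```

>>> send_rows(
  series=[
    [[0.45,-12,15,20,-1.4],[0.45,-25,29,45,-1.4],[0.45,-25,29,75,-1.4],[0.45,-25,29,105,-1.4],[0.45,-25,29,130,-1.4],[0.45,-25,29,145,-1.4],[0.45,-25,29,154,-1.4],[0.45,-25,29,158,-1.4],[0.45,-25,29,158,-1.4],[0.45,-25,29,158,-1.4]],
  ],
)

```text
clock: 3.6
eef_pos: [448.9, 15.8, 113.4]
eef_rot: [3.14, 0.0, 1.595]
wrist_force: [-0.5, 0.2, -0.1]
finger_gap: 42.4
```

```bash
python3 - <<'E'
from h import *
for i in range(2): p=manip.camera("wrist")
s=state();print(s["eef_pos"],s["eef_rot"],s["wrist_force"],s["clock"]); save(p,"w2",(100,100,440,300),1.5)
E
```

```text
[448.88108064  15.66694126 113.3274814 ] [3.14033840e+00 1.03900736e-04 1.59506511e+00] [-1.10169635 -0.47947981 -0.34340271] 3.7
```

View pics/w2.png

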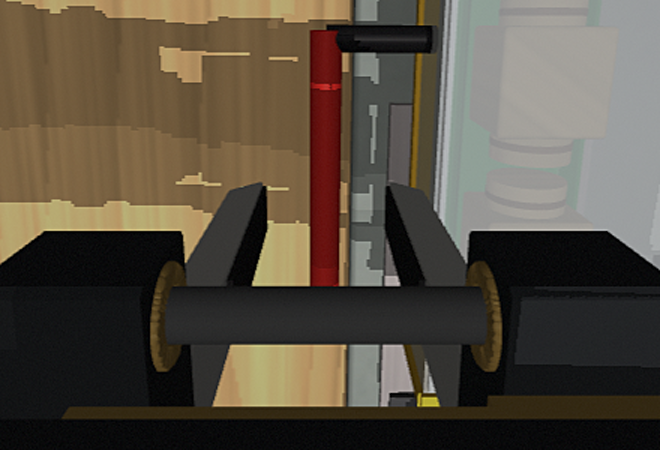

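>>> send_rows(
  series=[
    [[0.05,0,0,2,0],[0.05,0,0,3,0],[0.05,0,0,3,0],[0.05,0,0,3,0],[0.05,0,0,3,0],[0.05,0,0,-5,0],[0.05,0,0,-16,0],[0.05,0,1,-28,0],[0.05,0,2,-42,0],[0.05,0,4,-56,0]],
  ],
  newtons=20,
)

```text
clock: 4.7
eef_pos: [452.7, 15.7, 170.3]
eef_rot: [3.141, 0.0, 1.595]
wrist_force: [0.2, -0.5, 0.7]
finger_gap: 4.6
```

```bash
python3 - <<'E'
from h import *
s=state();print(s["eef_pos"],s["finger_gap"],s["wrist_force"],s["clock"])
p=manip.camera("scene"); save(p,"s2",(250,150,200,150),3)
E
```

```text
[452.73117616  15.71836475 170.33765586] 4.587160279699319 [ 0.16302113 -0.51803125  0.71992819] 4.7
```

View pics/s2.png

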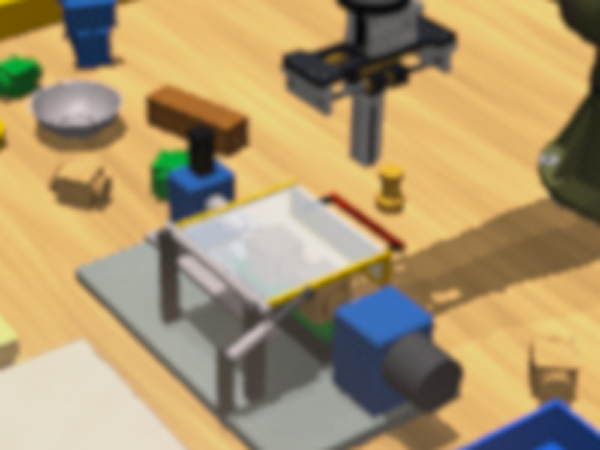

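>>> send_rows(
  series=[
    [[0.45,0,0,0,0],[0.45,0,-2,10,0],[0.45,0,-4,30,0],[0.45,0,-4,50,0],[0.45,0,-4,62,0],[0.45,0,-4,67,0],[0.45,0,-4,67,0],[0.0,0,-4,67,0],[0.0,0,-4,67,0],[0.0,0,-4,67,0]],
  ],
)

```text
clock: 5.75
eef_pos: [448.8, 15.6, 102.1]
eef_rot: [3.141, 0.0, 1.595]
wrist_force: [0.9, 0.0, 0.6]
finger_gap: 21.7
```

>>> send_rows(
  series=[
    [[0.0,0,0,0,0],[0.0,0,0,0,0],[0.0,0,0,0,0],[0.0,0,0,0,0]],
  ],
)

```text
clock: 6.15
eef_pos: [449.1, 15.6, 103.0]
eef_rot: [3.14, 0.0, 1.595]
wrist_force: [-5.7, 0.7, 18.0]
finger_gap: 0.6
```

```bash
python3 - <<'E'
from h import *
s=state();print(s["eef_pos"],s["finger_gap"],s["wrist_force"],s["clock"])
p=manip.camera("scene"); q=manip.camera("wrist")
a=cv2.resize(p["img"][170:270,300:440],None,fx=4,fy=4,interpolation=2)[:,:,::-1]; b=cv2.resize(q["img"][160:380,180:480],(560,410))[:,:,::-1]
o=np.zeros((400,560,3),np.uint8); 
cv2.imwrite("pics/c3.png",cv2.resize(np.hstack([a,b[:400]]),(800,286)))
E
```

```text
[449.08529968  15.63515032 103.0438473 ] 0.559329049388642 [-5.65302104  0.72902741 17.97263596] 6.15
```

View pics/c3.png

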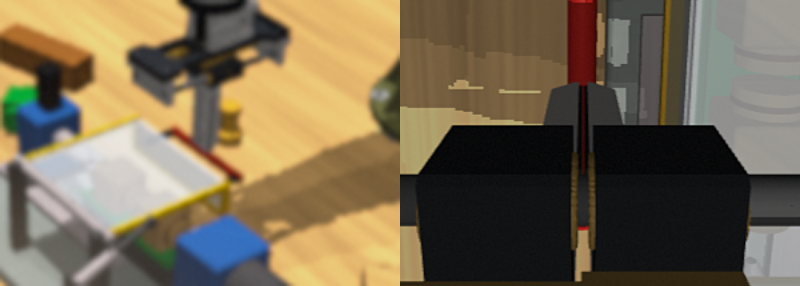

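>>> send_rows(
  series=[
    [[0.0,0,0,-15,0],[0.45,0,0,-15,0],[0.45,0,0,-15,0],[0.45,0,0,-15,0],[0.45,0,0,-15,0],[0.45,0,0,0,0],[0.45,0,0,10,0],[0.45,0,0,16,0],[0.45,0,0,18,0],[0.0,0,0,18,0]],
  ],
)

```text
clock: 7.25
eef_pos: [448.5, 15.6, 83.5]
eef_rot: [-3.141, -0.0, 1.595]
wrist_force: [0.1, 0.0, 0.9]
finger_gap: 37.5
```

>>> send_rows(
  series=[
    [[0.0,0,0,0,0],[0.0,0,0,0,0],[0.0,0,0,0,0],[0.0,0,0,0,0],[0.0,0,0,0,0],[0.0,0,0,0,0]],
  ],
)

```text
clock: 7.85
eef_pos: [448.6, 15.6, 83.9]
eef_rot: [3.141, 0.0, 1.595]
wrist_force: [-1.3, 1.9, 4.6]
finger_gap: 11.4
```

>>> send_rows(
  series=[
    [[0.0,0,0,-5,0],[0.0,0,0,-10,0],[0.0,0,0,-15,0],[0.0,0,0,-20,0],[0.0,0,0,-25,0],[0.0,0,0,-30,0],[0.0,0,0,-30,0]],
  ],
  newtons=30,
)

```text
clock: 8.55
eef_pos: [447.8, 15.6, 114.0]
eef_rot: [-3.14, 0.0, 1.595]
wrist_force: [-6.8, -1.8, -4.7]
finger_gap: 10.8
```

```bash
python3 - <<'E'
from h import *
s=state();print(s["eef_pos"],s["finger_gap"],s["wrist_force"],s["clock"])
p=manip.camera("scene"); q=manip.camera("wrist")
a=cv2.resize(p["img"][170:270,300:440],(560,400),interpolation=2)[:,:,::-1]; b=cv2.resize(q["img"][100:380,180:560],(560,400))[:,:,::-1]
cv2.imwrite("pics/c4.png",cv2.resize(np.hstack([a,b]),(800,286)))
E
```

```text
[447.78749227  15.59926489 114.02177162] 10.817830355387526 [-6.76299621 -1.82879049 -4.74161144] 8.55
```

View pics/c4.png

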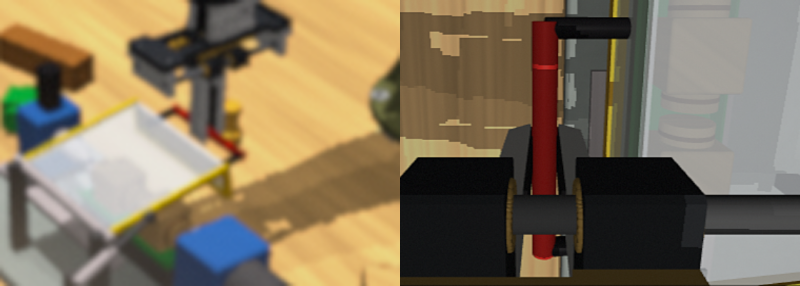

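>>> send_rows(
  series=[
    [[0.0,0,0,10,0],[0.0,0,0,20,0],[0.0,0,0,30,0],[0.3,0,1,30,0],[0.3,0,1,30,0],[0.3,0,1,36,0],[0.3,0,1,42,0],[0.3,0,1,44,0],[0.3,0,1,44,0],[0.0,0,1,44,0]],
  ],
)

```text
clock: 9.65
eef_pos: [449.6, 15.6, 69.7]
eef_rot: [3.142, 0.0, 1.595]
wrist_force: [-0.2, -0.4, 0.7]
finger_gap: 22.8
```

>>> send_rows(
  series=[
    [[0.0,0,0,0,0],[0.0,0,0,0,0],[0.0,0,0,0,0],[0.0,0,0,0,0],[0.0,0,0,0,0]],
  ],
)

```text
clock: 10.15
eef_pos: [448.5, 15.6, 69.7]
eef_rot: [-3.139, 0.0, 1.595]
wrist_force: [-8.7, -0.9, 6.2]
finger_gap: 11.2
```

>>> send_rows(
  series=[
    [[0.0,0,-1,-10,0],[0.0,0,-1,-20,0],[0.0,0,-1,-30,0],[0.0,0,0,-39,0],[0.0,0,1,-49,0],[0.0,0,3,-59,0],[0.0,0,5,-68,0],[0.0,0,8,-77,0],[0.0,0,11,-87,0],[0.0,0,14,-96,0]],
  ],
)

```text
clock: 11.15
eef_pos: [462.0, 15.9, 166.4]
eef_rot: [-3.138, 0.0, 1.595]
wrist_force: [-11.3, -2.4, -0.6]
finger_gap: 10.8
```

>>> send_rows(
  series=[
    [[0.0,0,2,-9,0],[0.0,0,6,-18,0],[0.0,0,11,-26,0],[0.0,0,17,-34,0],[0.0,0,23,-42,0],[0.0,0,29,-50,0],[0.0,0,36,-57,0],[0.0,0,43,-64,0],[0.0,0,50,-71,0],[0.0,0,57,-77,0]],
  ],
)

```text
clock: 12.15
eef_pos: [519.7, 17.0, 246.2]
eef_rot: [-3.141, 0.001, 1.595]
wrist_force: [-21.8, -4.8, 22.3]
finger_gap: 11.1
```

```bash
python3 - <<'E'
from h import *
s=state();print(s["eef_pos"],s["finger_gap"],s["wrist_force"],s["clock"])
p=manip.camera("scene"); q=manip.camera("wrist")
a=cv2.resize(p["img"][130:270,270:466],(560,400),interpolation=2)[:,:,::-1]; b=cv2.resize(q["img"][100:380,180:560],(560,400))[:,:,::-1]
cv2.imwrite("pics/c5.png",cv2.resize(np.hstack([a,b]),(800,286)))
E
```

```text
[519.68188692  16.96213293 246.17702879] 11.108147445619549 [-21.76687294  -4.81330546  22.29423348] 12.15
```

View pics/c5.png

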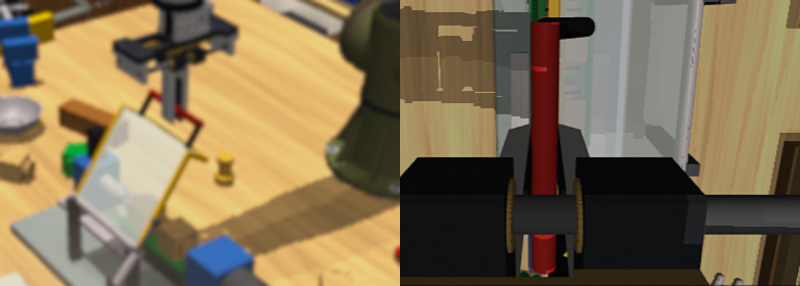

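>>> send_rows(
  series=[
    [[0.0,0,-1,-2,0],[0.0,0,-2,-4,0],[0.0,0,-3,-6,0],[0.0,0,-3,-8,0]],
  ],
  newtons=8,
)

```text
clock: 12.65
eef_pos: [518.2, 17.4, 250.3]
eef_rot: [3.14, -0.0, 1.595]
wrist_force: [9.7, 0.7, -13.0]
finger_gap: 12.0
```

>>> send_rows(
  series=[
    [[0.0,0,5,-1,0],[0.0,0,11,-6,0],[0.0,0,19,-11,0],[0.0,0,27,-16,0],[0.0,0,36,-21,0],[0.0,0,45,-25,0],[0.0,0,54,-29,0],[0.0,0,63,-33,0],[0.0,0,73,-36,0],[0.0,0,83,-38,0]],
  ],
)

```text
clock: 13.65
eef_pos: [601.2, 19.2, 289.9]
eef_rot: [3.14, 0.0, 1.595]
wrist_force: [-0.1, -1.5, 1.7]
finger_gap: 11.6
```

>>> send_rows(
  series=[
    [[0.0,0,10,-2,0],[0.0,0,20,-3,0],[0.0,0,30,-4,0],[0.0,0,40,-4,0],[0.0,0,50,-4,0],[0.0,0,60,-3,0],[0.0,0,68,-2,0],[0.0,0,74,-1,0],[0.3,0,74,-1,0],[0.45,0,74,-1,0]],
  ],
)

```text
clock: 14.65
eef_pos: [674.3, 21.3, 289.3]
eef_rot: [-3.141, -0.0, 1.595]
wrist_force: [2.2, -0.9, -1.7]
finger_gap: 24.8
```

>>> send_rows(
  series=[
    [[0.5,0,0,0,0],[0.5,0,0,-5,0],[0.5,0,0,-20,0],[0.5,0,0,-50,0],[0.5,0,0,-80,0],[0.5,0,0,-80,0]],
  ],
)

```text
clock: 15.25
eef_pos: [674.5, 21.2, 375.0]
eef_rot: [3.135, 0.0, 1.595]
wrist_force: [0.1, -0.3, 0.3]
finger_gap: 47.0
```

```bash
python3 - <<'E'
from h import *
s=state();print(s["eef_pos"],s["joints"],s["finger_gap"],s["wrist_force"],s["clock"])
p=manip.camera("scene"); q=manip.camera("top")
a=cv2.resize(p["img"][130:270,270:466],(560,400),interpolation=2)[:,:,::-1]; b=cv2.resize(q["img"][120:260,180:376],(560,400))[:,:,::-1]
cv2.imwrite("pics/c6.png",cv2.resize(np.hstack([a,b]),(800,286)))
E
```

```text
[674.49352214  21.23249922 374.96084245] [-2.28629596e-02  5.72430346e-01  7.26855473e-01  1.70062368e-04
  1.83533120e+00 -4.72439884e-02] 47.044510676728 [ 0.09110715 -0.29573684  0.26580813] 15.25
```

View pics/c6.png

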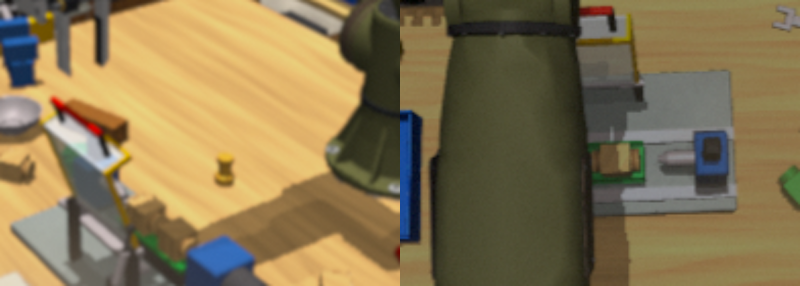

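>>> send_rows(
  series=[
    [[0.5,-10,-35,0,0],[0.5,-25,-70,15,0],[0.5,-40,-105,35,0],[0.5,-58,-138,55,0],[0.5,-58,-138,55,0],[0.5,-58,-138,55,0],[0.5,-58,-138,55,0]],
  ],
)

```text
clock: 16.05
eef_pos: [538.7, -39.9, 315.1]
eef_rot: [3.141, 0.0, 1.595]
wrist_force: [1.0, -0.5, 0.6]
finger_gap: 46.7
```

```bash
python3 - <<'E'
from h import *
for i in range(2): manip.camera("wrist")
s=state();q=manip.camera("wrist");print(s["eef_pos"],s["eef_rot"],s["clock"])
np.savez("m.npz",img=q["img"],T=pose(q,s))
for t in("leg0","hood","tailstock","machine"): print(t,[(round(float(d["conf"]),2),np.round(d["rect"]).tolist()) for d in manip.find_in(t,q)][:5])
save(q,"w7",(180,0,400,300),2)
E
```

```text
[538.75341076 -39.83686602 314.89126132] [3.1409462e+00 5.5281014e-05 1.5956420e+00] 16.15
leg0 [(0.82, [332.0, 332.0, 42.0, 39.0]), (0.8, [296.0, 48.0, 44.0, 66.0]), (0.79, [261.0, 329.0, 42.0, 24.0]), (0.59, [298.0, 119.0, 42.0, 65.0])]
hood [(0.79, [408.0, 0.0, 232.0, 252.0]), (0.54, [260.0, 0.0, 380.0, 290.0]), (0.37, [304.0, 124.0, 36.0, 58.0])]
tailstock [(0.78, [282.0, 200.0, 69.0, 91.0])]
machine [(0.71, [261.0, 0.0, 379.0, 292.0])]
```

View pics/w7.png

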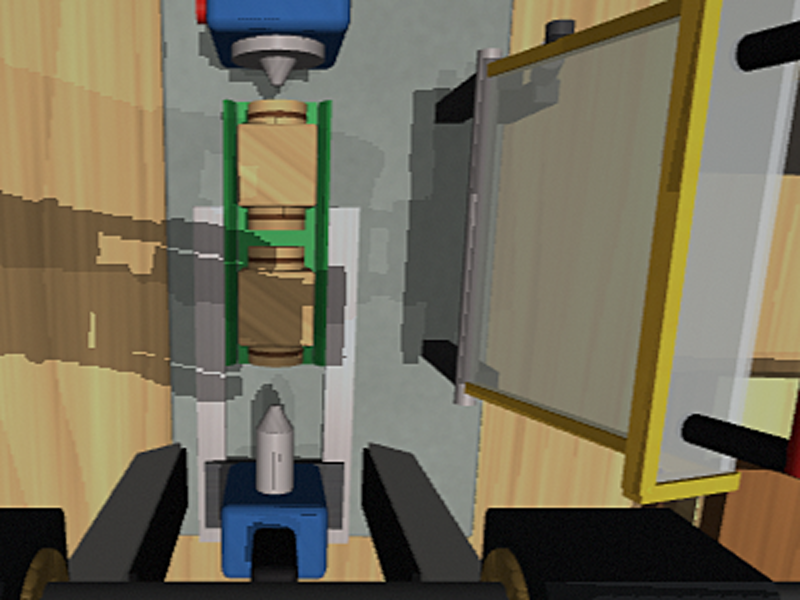

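```bash
python3 - <<'E'
from h import *
q=manip.camera("wrist"); s=state(); print(s["eef_pos"])
f=lambda x,y,z:np.round(plane(q,180+x/2,y/2,z,s)[:2],1)
for n,a in dict(cTL=(224,101,65),cTR=(331,101,65),cBL=(224,363,65),cBR=(331,363,65),head=(277,85,80),tail=(276,405,80),A1=(238,124,102),A2=(316,207,102),Ac=(277,165.5,102),B1=(238,267,102),B2=(315,345,102),Bc=(276.5,306,102),hingeT=(487,50,130),hingeB=(464,402,130)).items(): print(n,f(*a))
E
```

```text
[538.10058983 -40.1183592  314.58479918]
cTL [505.3  96.8]
cTR [568.5  98.4]
cBL [506.7 -60.7]
cBR [575.4 -59. ]
head [536.4 103.6]
tail [540.7 -83.8]
A1 [515.7  79.2]
A2 [559.9  36.5]
Ac [537.5  58.1]
B1 [516.7   2.3]
B2 [562.3 -41.5]
Bc [539.2 -19.3]
hingeT [640.1 113.2]
hingeB [644.3 -66.8]
```

>>> send_rows(
  series=[
    [[1.0,7,0,30,0],[1.0,14,1,70,0],[1.0,21,1.5,110,0],[1.0,21,1.5,150,0],[1.0,21,1.5,180,0],[1.0,21,1.5,205,0],[1.0,21,1.5,222,0],[1.0,21,1.5,232,0],[1.0,21,1.5,232,0],[1.0,21,1.5,232,0]],
  ],
  newtons=30,
)

```text
clock: 17.45
eef_pos: [539.3, -19.2, 83.4]
eef_rot: [3.141, 0.0, 1.595]
wrist_force: [-0.5, -0.7, -0.8]
finger_gap: 93.9
```

>>> send_rows(
  series=[
    [[0.3,0,0,0,0],[0.3,0,0,0,0],[0.3,0,0,0,0],[0.3,0,0,0,0],[0.3,0,0,0,0],[0.3,0,0,0,0],[0.3,0,0,0,0]],
  ],
)

```text
clock: 18.15
eef_pos: [538.9, -19.2, 82.7]
eef_rot: [-3.142, 0.0, 1.595]
wrist_force: [0.1, -0.1, 0.0]
finger_gap: 43.7
```

>>> send_rows(
  series=[
    [[0.3,0,0,-20,0],[0.3,0,0,-55,0],[0.3,0,0,-95,0],[0.3,10,1,-120,0],[0.3,45,5,-125,0],[0.3,90,11,-125,0],[0.3,135,17,-125,0],[0.3,180,22,-125,0],[0.3,225,28,-125,0],[0.3,270,33,-125,0]],
  ],
)

```text
clock: 19.15
eef_pos: [565.2, 253.4, 207.5]
eef_rot: [-3.141, 0.0, 1.595]
wrist_force: [0.3, 0.5, -1.2]
finger_gap: 43.5
```

>>> send_rows(
  series=[
    [[0.3,40,5,0,0],[0.3,70,9,0,0],[0.3,83,11,20,0],[0.3,83,11,60,0],[0.3,83,11,100,0],[0.3,83,11,135,0],[0.3,83,11,160,0],[0.3,83,11,172,0],[0.3,83,11,174,0],[0.3,83,11,174,0]],
  ],
)

```text
clock: 20.15
eef_pos: [574.4, 335.8, 34.4]
eef_rot: [3.141, -0.002, 1.595]
wrist_force: [-2.5, 3.9, 5.9]
finger_gap: 43.6
```

>>> send_rows(
  series=[
    [[0.62,0,0,0,0],[0.62,0,0,0,0],[0.62,0,0,0,0],[0.62,0,0,-30,0],[0.62,0,0,-75,0],[0.7,0,0,-120,0],[0.7,-20,-4,-150,0],[0.8,-60,-10,-160,0],[0.9,-105,-17,-160,0],[1.0,-150,-24,-160,0]],
  ],
)

```text
clock: 21.15
eef_pos: [553.5, 182.7, 193.8]
eef_rot: [3.141, 0.0, 1.595]
wrist_force: [0.6, -0.5, 0.1]
finger_gap: 86.6
```

>>> send_rows(
  series=[
    [[1.0,-45,-7,0,0],[1.0,-85,-13,0,0],[1.0,-115,-18,0,0],[1.0,-127,-20,20,0],[1.0,-127,-20,50,0],[1.0,-127,-20,80,0],[1.0,-127,-20,100,0],[1.0,-127,-20,111,0],[1.0,-127,-20,112,0],[1.0,-127,-20,112,0]],
  ],
)

```text
clock: 22.15
eef_pos: [537.4, 56.8, 82.3]
eef_rot: [3.141, 0.0, 1.595]
wrist_force: [0.3, -0.8, 0.6]
finger_gap: 93.7
```

>>> send_rows(
  series=[
    [[0.3,0,0,0,0],[0.3,0,0,0,0],[0.3,0,0,0,0],[0.3,0,0,0,0],[0.3,0,0,0,0],[0.3,0,0,0,0],[0.3,0,0,0,0]],
  ],
)

```text
clock: 22.85
eef_pos: [537.1, 56.8, 81.7]
eef_rot: [3.142, 0.0, 1.595]
wrist_force: [-0.3, 0.8, -0.5]
finger_gap: 44.1
```

>>> send_rows(
  series=[
    [[0.3,0,0,-20,0],[0.3,0,0,-55,0],[0.3,0,0,-95,0],[0.3,10,-2,-120,0],[0.3,45,-8,-125,0],[0.3,90,-17,-125,0],[0.3,135,-25,-125,0],[0.3,180,-33,-125,0],[0.3,225,-42,-125,0],[0.3,255,-48,-125,0]],
  ],
)

```text
clock: 23.85
eef_pos: [481.8, 313.1, 206.5]
eef_rot: [-3.141, -0.0, 1.596]
wrist_force: [-0.8, -0.3, -1.0]
finger_gap: 43.2
```

>>> send_rows(
  series=[
    [[0.3,18,-3,0,0],[0.3,25,-4,10,0],[0.3,25,-4,40,0],[0.3,25,-4,80,0],[0.3,25,-4,115,0],[0.3,25,-4,145,0],[0.3,25,-4,165,0],[0.3,25,-4,171,0],[0.3,25,-4,172,0],[0.3,25,-4,172,0]],
  ],
)

```text
clock: 24.85
eef_pos: [479.2, 335.1, 35.6]
eef_rot: [3.14, -0.002, 1.594]
wrist_force: [-2.3, 3.6, 11.9]
finger_gap: 43.9
```

>>> send_rows(
  series=[
    [[0.62,0,0,0,0],[0.62,0,0,0,0],[0.62,0,0,0,0],[0.62,0,0,-30,0],[0.62,0,0,-75,0],[0.7,0,0,-120,0],[0.8,-20,-16,-155,0],[0.9,-55,-45,-185,0],[1.0,-90,-74,-210,0],[1.0,-125,-104,-225,0]],
  ],
)

```text
clock: 25.85
eef_pos: [379.3, 210.1, 259.1]
eef_rot: [3.14, -0.0, 1.595]
wrist_force: [0.0, -0.4, 1.0]
finger_gap: 92.6
```

>>> send_rows(
  series=[
    [[1.0,-7,-5,0,0],[1.0,-7,-5,0,0],[1.0,-7,-5,0,0],[1.0,-7,-5,0,0]],
  ],
)

```text
clock: 26.25
eef_pos: [375.7, 204.8, 257.1]
eef_rot: [-3.14, 0.001, 1.595]
wrist_force: [-0.4, 0.0, 0.6]
finger_gap: 93.7
```

```bash
cat >> h.py <<'E'
def legfit(q,s,mask,z):
    """mask pixels -> world min-area rectangle at height z"""
    c=max(cv2.findContours(mask.astype(np.uint8),0,1)[0],key=cv2.contourArea)[:,0].astype(float)
    W=np.array([plane(q,u,v,z,s)[:2] for u,v in c],np.float32); return cv2.minAreaRect(W),W
E
python3 - <<'E'
from h import *
s=state();q=manip.camera("wrist");print(s["eef_pos"],s["eef_rot"],s["clock"])
for d in manip.silhouettes("leg0",q)[:4]:
    print(round(float(d["conf"]),2),np.round(d["rect"]).tolist(),legfit(q,s,d["pixels"],35)[0])
t=manip.camera("top")
tl=[(round(float(d["conf"]),2),np.round(d["rect"]).tolist(),np.round(plane(t,d["rect"][0]+d["rect"][2]/2,d["rect"][1]+d["rect"][3]/2,25)[:2]).tolist()) for d in manip.find_in("leg0",t)];print(tl)
a=q["img"][0:300,150:550,::-1]; b=cv2.resize(t["img"][130:250,110:270,::-1],(400,300))
cv2.imwrite("pics/c8.png",np.hstack([a,b]))
E
```

```text
[375.70596376 204.80066298 257.14440822] [-3.13990769e+00  6.46744410e-04  1.59531699e+00] 26.25
0.98 [474.0, 25.0, 65.0, 64.0] ((580.694580078125, 335.2698974609375), (65.2647476196289, 70.43574523925781), 84.44749450683594)
0.78 [388.0, 19.0, 58.0, 67.0] ((482.2897033691406, 336.6065673828125), (67.5571517944336, 57.26223373413086), 84.0379867553711)
0.56 [285.0, 114.0, 59.0, 60.0] ((373.0570068359375, 234.23069763183594), (70.97564697265625, 45.431884765625), 50.43982696533203)
[(0.82, [471.0, 185.0, 22.0, 21.0], [542.0, -639.0]), (0.77, [196.0, 243.0, 19.0, 22.0], [377.0, 234.0]), (0.75, [380.0, 167.0, 21.0, 23.0], [604.0, -355.0]), (0.59, [364.0, 202.0, 23.0, 24.0], [490.0, -301.0]), (0.51, [163.0, 182.0, 21.0, 20.0], [579.0, 345.0])]
```

View pics/c8.png

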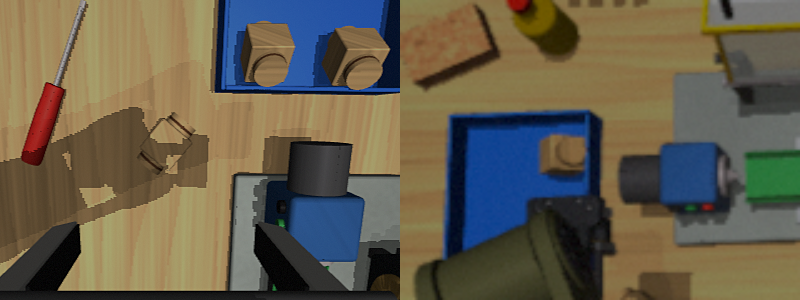

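>>> send_rows(
  series=[
    [[1.0,14,-1,20,8],[1.0,28,-2,50,16],[1.0,28,-2,85,24],[1.0,28,-2,120,32],[1.0,28,-2,150,41],[1.0,28,-2,180,41],[1.0,28,-2,205,41],[1.0,28,-2,222,41],[1.0,28,-2,231,41],[1.0,28,-2,231,41]],
  ],
)

```text
clock: 27.45
eef_pos: [372.2, 232.1, 26.2]
eef_rot: [-3.141, 0.002, 0.879]
wrist_force: [0.2, -0.2, -0.1]
finger_gap: 93.6
```

>>> send_rows(
  series=[
    [[0.3,0,0,0,0],[0.3,0,0,0,0],[0.3,0,0,0,0],[0.3,0,0,0,0],[0.3,0,0,0,0],[0.3,0,0,0,0],[0.3,0,0,0,0]],
  ],
)

```text
clock: 28.15
eef_pos: [372.6, 232.2, 27.1]
eef_rot: [-3.142, -0.0, 0.879]
wrist_force: [-0.0, -0.5, 0.8]
finger_gap: 43.4
```

>>> send_rows(
  series=[
    [[0.3,0,0,-25,0],[0.3,0,0,-65,0],[0.3,5,-1,-105,0],[0.3,40,-7,-130,-8],[0.3,80,-14,-130,-16],[0.3,120,-20,-130,-24],[0.3,160,-27,-130,-32],[0.3,195,-33,-130,-39.6],[0.3,208,-35.4,-130,-39.6],[0.3,208,-35.4,-130,-39.6]],
  ],
)

```text
clock: 29.15
eef_pos: [478.0, 415.9, 155.9]
eef_rot: [-3.141, 0.001, 1.571]
wrist_force: [-0.8, 0.3, -0.7]
finger_gap: 43.4
```

>>> send_rows(
  series=[
    [[0.3,0,0,30,0],[0.3,0,0,65,0],[0.3,0,0,95,0],[0.3,0,0,113,0],[0.3,0,0,120,0],[0.3,0,0,120,0],[0.62,0,0,120,0],[0.62,0,0,120,0],[0.62,0,0,120,0],[0.62,0,0,90,0]],
  ],
)

```text
clock: 30.15
eef_pos: [476.6, 413.9, 64.5]
eef_rot: [-3.137, 0.003, 1.57]
wrist_force: [-0.6, -0.2, 0.7]
finger_gap: 58.5
```

>>> send_rows(
  series=[
    [[0.62,0,0,-40,0],[0.7,0,0,-80,0],[0.7,-15,0,-120,0],[0.7,-50,2,-150,0],[0.7,-95,4,-170,0],[0.8,-140,6,-190,0],[0.8,-185,8,-210,0],[0.8,-230,10,-230,0],[0.9,-275,12,-250,0],[1.0,-320,14,-260,0]],
  ],
)

```text
clock: 31.15
eef_pos: [491.8, 93.3, 329.5]
eef_rot: [3.138, -0.0, 1.571]
wrist_force: [1.1, 0.5, -0.1]
finger_gap: 87.7
```

>>> send_rows(
  series=[
    [[1.0,-48,1,-1,0],[1.0,-96,2,-2,0],[1.0,-144,3,-3,0],[1.0,-192,4,-4,0],[1.0,-240,5,-5,0],[1.0,-288,6,-5,0],[1.0,-336,7,-5,0],[1.0,-384,8,-5,0],[1.0,-432,9,-5,0],[1.0,-480,9,-5,0]],
  ],
)

```text
clock: 32.15
eef_pos: [500.4, -386.9, 332.8]
eef_rot: [3.141, 0.001, 1.57]
wrist_force: [0.1, 0.1, -0.1]
finger_gap: 94.2
```

>>> send_rows(
  series=[
    [[1.0,-20,0,0,0],[1.0,-35,0,0,0],[1.0,-35,0,0,0],[1.0,-35,0,0,0],[1.0,-35,0,0,0]],
  ],
)

```text
clock: 32.65
eef_pos: [501.0, -419.0, 332.7]
eef_rot: [3.141, 0.0, 1.571]
wrist_force: [-0.7, 0.0, 0.4]
finger_gap: 93.8
```

```bash
python3 - <<'E'
from h import *
manip.camera("wrist");s=state();q=manip.camera("wrist");print(s["eef_pos"],s["eef_rot"],s["clock"])
for n,z in(("leg0",33),("blank",33)):
  for d in manip.silhouettes(n,q)[:4]:
    print(n,round(float(d["conf"]),2),np.round(d["rect"]).tolist(),legfit(q,s,d["pixels"],z)[0],q["img"][d["pixels"]].mean(0).round())
t=manip.camera("top")
print([(round(float(d["conf"]),2),np.round(d["rect"]).tolist(),np.round(plane(t,d["rect"][0]+d["rect"][2]/2,d["rect"][1]+d["rect"][3]/2,25)[:2]).tolist()) for d in manip.find_in("leg0",t)])
a=cv2.resize(q["img"][0:300,100:640,::-1],(540,300)); b=cv2.resize(t["img"][150:270,110:214,::-1],(260,300))
cv2.imwrite("pics/c9.png",np.hstack([a,b]))
E
```

```text
[ 501.00878854 -419.01234998  332.73656813] [3.14102492e+00 4.77256634e-04 1.57154178e+00] 32.7
leg0 0.88 [289.0, 44.0, 51.0, 55.0] ((497.1656188964844, -301.7872314453125), (70.67750549316406, 46.34183120727539), 39.35607147216797) [ 43. 107.  54.]
leg0 0.75 [367.0, 79.0, 47.0, 54.0] ((601.999267578125, -345.5867919921875), (51.03977966308594, 70.59991455078125), 36.509368896484375) [124. 105.  69.]
leg0 0.58 [327.0, 279.0, 36.0, 15.0] ((544.8193359375, -608.4150390625), (55.49836730957031, 20.076047897338867), 0.0472133606672287) [11. 34. 13.]
blank 0.87 [212.0, 91.0, 66.0, 109.0] ((401.8017272949219, -399.64154052734375), (53.70106506347656, 144.11346435546875), 17.82685661315918) [68. 44. 23.]
[(0.91, [139.0, 219.0, 21.0, 12.0], [473.0, 417.0]), (0.85, [378.0, 169.0, 26.0, 23.0], [597.0, -355.0]), (0.77, [162.0, 212.0, 22.0, 19.0], [481.0, 343.0]), (0.54, [366.0, 202.0, 20.0, 21.0], [494.0, -301.0]), (0.52, [164.0, 182.0, 20.0, 17.0], [581.0, 341.0])]
```

View pics/c9.png

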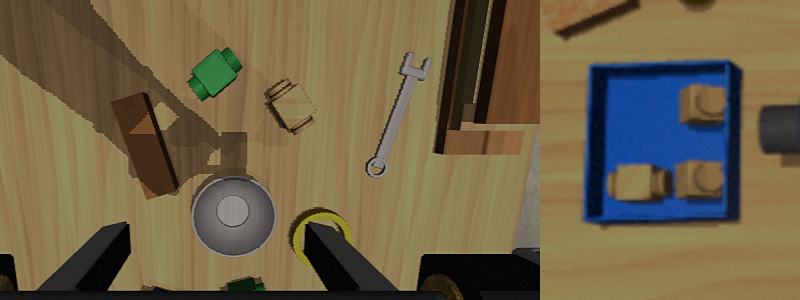

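>>> send_rows(
  series=[
    [[1.0,20,28,30,-8],[1.0,40,56,70,-16],[1.0,60,84,110,-24],[1.0,73,102,150,-32],[1.0,73,102,190,-37],[1.0,73,102,230,-37],[1.0,73,102,265,-37],[1.0,73,102,292,-37],[1.0,73,102,306,-37],[1.0,73,102,306,-37]],
  ],
)

```text
clock: 33.95
eef_pos: [602.1, -346.5, 24.4]
eef_rot: [-3.141, -0.003, 2.216]
wrist_force: [-0.5, 0.1, -0.6]
finger_gap: 93.9
```

>>> send_rows(
  series=[
    [[0.3,0,0,0,0],[0.3,0,0,0,0],[0.3,0,0,0,0],[0.3,0,0,0,0],[0.3,0,0,0,0],[0.3,0,0,0,0],[0.3,0,0,0,0]],
  ],
)

```text
clock: 34.65
eef_pos: [602.9, -347.0, 26.2]
eef_rot: [3.141, 0.0, 2.216]
wrist_force: [0.2, 0.5, 1.4]
finger_gap: 43.2
```

>>> send_rows(
  series=[
    [[0.3,0,0,-25,0],[0.3,0,0,-65,0],[0.3,10,1,-105,0],[0.3,35,1,-140,8],[0.3,65,2,-170,16],[0.3,95,3,-195,24],[0.3,125,4,-204,32],[0.3,155,5,-204,37],[0.3,179,6,-204,37],[0.3,179,6,-204,37]],
  ],
)

```text
clock: 35.65
eef_pos: [499.0, -198.7, 230.8]
eef_rot: [3.141, 0.0, 1.572]
wrist_force: [0.0, 0.4, 0.2]
finger_gap: 43.7
```

>>> send_rows(
  series=[
    [[0.3,45,0,0,0],[0.3,90,0,0,0],[0.3,135,0,0,0],[0.3,180,0,0,0],[0.3,225,0,0,0],[0.3,270,0,0,0],[0.3,315,0,0,0],[0.3,360,0,0,0],[0.3,405,0,0,0],[0.3,450,5,0,0]],
  ],
)

```text
clock: 36.65
eef_pos: [505.1, 251.4, 230.2]
eef_rot: [3.141, 0.0, 1.571]
wrist_force: [0.6, -0.5, -0.5]
finger_gap: 43.5
```

>>> send_rows(
  series=[
    [[0.3,40,17,0,0],[0.3,80,34,0,0],[0.3,120,51,0,0],[0.3,150,65,0,0],[0.3,165,70,0,0],[0.3,165,70,20,0],[0.3,165,70,60,0],[0.3,165,70,100,0],[0.3,165,70,135,0],[0.3,165,70,160,0]],
  ],
)

```text
clock: 37.65
eef_pos: [574.8, 413.8, 66.7]
eef_rot: [-3.139, 0.002, 1.57]
wrist_force: [0.6, 0.4, -1.8]
finger_gap: 43.6
```

>>> send_rows(
  series=[
    [[0.3,0,0,20,0],[0.3,0,0,31,0],[0.3,0,0,34,0],[0.3,0,0,34,0],[0.62,0,0,34,0],[0.62,0,0,34,0],[0.62,0,0,34,0],[0.62,0,0,0,0],[0.62,0,0,-45,0],[0.62,0,0,-90,0]],
  ],
)

```text
clock: 38.65
eef_pos: [574.8, 414.4, 161.8]
eef_rot: [-3.141, 0.0, 1.571]
wrist_force: [0.6, -0.8, 0.6]
finger_gap: 58.1
```

>>> send_rows(
  series=[
    [[0.7,-30,-14,-30,0],[0.7,-70,-32,-60,0],[0.7,-110,-50,-75,0],[0.7,-150,-68,-75,0],[0.8,-195,-72,-75,0],[0.8,-240,-74,-75,0],[0.9,-285,-76,-75,0],[1.0,-330,-78,-75,0],[1.0,-375,-80,-75,0],[1.0,-420,-82,-75,0]],
  ],
)

```text
clock: 39.65
eef_pos: [492.6, -7.1, 235.8]
eef_rot: [3.14, 0.0, 1.571]
wrist_force: [0.2, 0.1, 0.5]
finger_gap: 93.7
```

>>> send_rows(
  series=[
    [[1.0,-45,-5,0,0],[1.0,-90,-10,0,0],[1.0,-135,-15,0,0],[1.0,-180,-25,0,0],[1.0,-225,-36,0,0],[1.0,-270,-48,0,0],[1.0,-315,-60,0,0],[1.0,-358,-72,0,0],[1.0,-400,-82,0,0],[1.0,-435,-90,0,0]],
  ],
)

```text
clock: 40.65
eef_pos: [401.8, -442.5, 235.6]
eef_rot: [3.141, 0.001, 1.57]
wrist_force: [0.6, 1.4, 0.5]
finger_gap: 94.1
```

```bash
python3 - <<'E'
from h import *
for i in range(4): manip.camera("wrist")
s=state();q=manip.camera("wrist");print(s["eef_pos"],s["eef_rot"],s["clock"])
for d in manip.silhouettes("blank",q)[:3]:
    print(round(float(d["conf"]),2),np.round(d["rect"]).tolist(),legfit(q,s,d["pixels"],40)[0])
t=manip.camera("top")
print([(round(float(d["conf"]),2),np.round(plane(t,d["rect"][0]+d["rect"][2]/2,d["rect"][1]+d["rect"][3]/2,25)[:2]).tolist()) for d in manip.find_in("leg0",t)])
save(q,"w10"); save(t,"t10",(110,130,400,140),2)
E
```

```text
[ 402.55322653 -440.60301075  235.07928531] [ 3.14155801e+00 -1.36696249e-04  1.56941780e+00] 40.85
0.58 [276.0, 65.0, 77.0, 137.0] ((400.7245788574219, -399.6458740234375), (45.23015213012695, 142.31716918945312), 17.48151969909668)
[(0.89, [479.0, 416.0]), (0.84, [542.0, -640.0]), (0.7, [578.0, 341.0]), (0.68, [487.0, -304.0]), (0.63, [582.0, 416.0]), (0.3, [622.0, 33.0])]
```

>>> send_rows(
  series=[
    [[1.0,20,-1,30,-8],[1.0,41,-2,65,-17.5],[1.0,41,-2,100,-17.5],[1.0,41,-2,135,-17.5],[1.0,41,-2,165,-17.5],[1.0,41,-2,190,-17.5],[1.0,41,-2,205,-17.5],[1.0,41,-2,209,-17.5],[1.0,41,-2,209,-17.5],[0.3,41,-2,209,-17.5]],
  ],
  newtons=40,
)

```text
clock: 42.05
eef_pos: [401.4, -399.8, 27.4]
eef_rot: [3.141, 0.002, 1.876]
wrist_force: [0.6, -0.1, 0.3]
finger_gap: 89.2
```

>>> send_rows(
  series=[
    [[0.3,0,0,0,0],[0.3,0,0,0,0],[0.3,0,0,0,0],[0.3,0,0,0,0],[0.3,0,0,0,0],[0.3,0,0,0,0]],
  ],
)

```text
clock: 42.65
eef_pos: [400.9, -399.4, 26.1]
eef_rot: [3.142, -0.0, 1.876]
wrist_force: [0.1, -0.7, 1.2]
finger_gap: 43.1
```

>>> send_rows(
  series=[
    [[0.3,0,0,-25,0],[0.3,0,0,-65,0],[0.3,5,3,-110,0],[0.3,30,21,-150,5],[0.3,65,46,-180,10],[0.3,103,74,-195,16.1],[0.3,141,101,-195,16.1],[0.3,180,129,-195,16.1],[0.3,219,156,-195,16.1],[0.3,255,182,-195,16.1]],
  ],
)

```text
clock: 43.65
eef_pos: [497.9, -99.4, 221.1]
eef_rot: [-3.141, -0.0, 1.595]
wrist_force: [0.8, 0.4, -0.8]
finger_gap: 43.0
```

```bash
python3 - <<'E'
from h import *
s=state();print(s["eef_pos"],s["eef_rot"],s["finger_gap"])
Rm=R.from_euler('xyz',s["eef_rot"]).as_matrix(); print(Rm.T@(np.array([538.4,22,150])-s["eef_pos"]))
E
```

```text
[497.8896281  -99.37805449 221.06256017] [-3.14146737e+00 -5.72919970e-05  1.59517601e+00] 43.02701928351359
[120.35038092  43.46610195  71.06401055]
```

>>> send_rows(
  series=[
    [[0.3,40,15,0,0],[0.3,80,29,0,0],[0.3,110,40,0,0],[0.3,120.5,43.5,20,0],[0.3,120.5,43.5,45,0],[0.3,120.5,43.5,65,0],[0.3,120.5,43.5,75,0],[0.3,120.5,43.5,75,0],[0.3,120.5,43.5,75,0],[0.3,120.5,43.5,75,0]],
  ],
)

```text
clock: 44.65
eef_pos: [538.9, 19.9, 147.2]
eef_rot: [3.14, 0.0, 1.595]
wrist_force: [0.5, 0.2, -2.2]
finger_gap: 43.0
```

```bash
python3 - <<'E'
from h import *
s=state();print(s["eef_pos"],s["eef_rot"],s["finger_gap"]); q=manip.camera("wrist"); save(q,"w11",(150,0,340,330),1.8)
E
```

```text
[538.88924296  19.90268958 147.20708794] [3.13988091e+00 1.13925873e-04 1.59477779e+00] 43.028677272655386
```

View pics/w11.png

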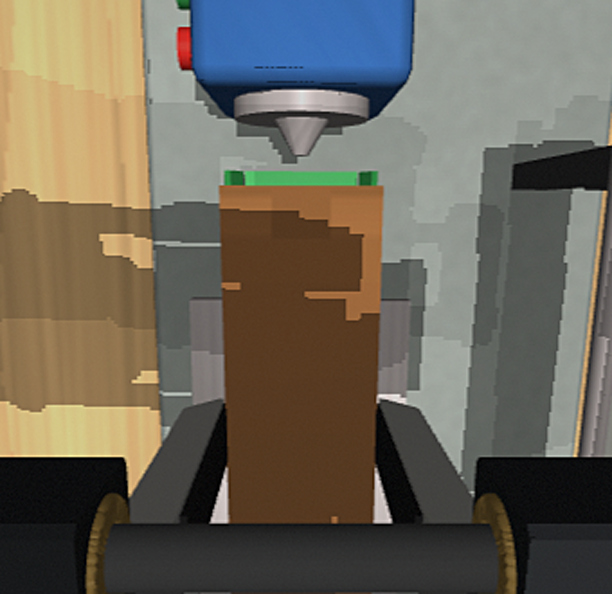

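```bash
python3 - <<'E'
from h import *
s=state();q=manip.camera("wrist");print(s["eef_pos"])
f=lambda x,y,z:np.round(plane(q,150+x/1.8,y/1.8,z,s)[:2],1)
print(f(221,185,165),f(383,185,165),f(228,520,165),f(374,520,165),"tip",f(300,155,80),"cr",f(224,178,65),f(380,178,65))
E
```

```text
[538.82763194  19.93148814 147.12444993]
[515.8  89.4] [559.1  90.5] [517.5  -8.8] [561.8  -7.7] tip [536.7 103.9] cr [505.  95.] [570.5  96.6]
```

>>> send_rows(
  series=[
    [[0.3,0,-0.5,15,0],[0.3,0,-0.5,30,0],[0.3,0,-0.5,42,0],[0.3,0,-0.5,50,0],[0.3,0,-0.5,55,0],[0.3,0,-0.5,58,0],[0.3,0,-0.5,60,0],[0.3,0,-0.5,61,0],[0.3,0,-0.5,61,0]],
  ],
)

```text
clock: 45.65
eef_pos: [538.0, 20.0, 85.2]
eef_rot: [3.141, 0.0, 1.595]
wrist_force: [0.1, 0.1, -1.3]
finger_gap: 43.3
```

>>> send_rows(
  series=[
    [[0.3,0,0,1,0],[0.3,0,0,2,0],[0.3,0,0,3,0],[0.3,0,0,3,0]],
  ],
)

```text
clock: 46.05
eef_pos: [538.1, 20.0, 84.0]
eef_rot: [3.141, 0.0, 1.595]
wrist_force: [-9.5, -0.3, 19.7]
finger_gap: 42.8
```

>>> send_rows(
  series=[
    [[0.3,0,0,-2,0],[0.7,0,0,-2,0],[0.75,0,0,-2,0],[0.75,0,0,-2,0],[0.75,0,0,-25,0],[0.75,0,0,-65,0],[0.75,0,0,-110,0],[0.75,-10,0,-150,0],[0.75,-45,0,-168,0],[0.75,-90,0,-168,0]],
  ],
)

```text
clock: 47.05
eef_pos: [541.0, -70.1, 253.3]
eef_rot: [3.136, 0.001, 1.598]
wrist_force: [1.1, 0.3, 0.6]
finger_gap: 70.9
```

>>> send_rows(
  series=[
    [[0.75,-45,0,0,0],[0.75,-90,0,0,0],[0.75,-130,-1,0,0],[0.75,-155,-1,0,0],[0.75,-160,-1,0,0],[0.75,-160,-1,0,0],[0.75,-160,-1,0,0]],
  ],
)

```text
clock: 47.75
eef_pos: [543.1, -228.9, 250.1]
eef_rot: [-3.142, -0.0, 1.596]
wrist_force: [-0.3, -0.3, 0.9]
finger_gap: 70.7
```

```bash
python3 - <<'E'
from h import *
manip.camera("wrist");s=state();q=manip.camera("wrist");print(s["eef_pos"],s["eef_rot"],s["clock"])
save(q,"w12",(150,0,340,330),1.8)
t=manip.camera("top");save(t,"t12")
for n in("blank","tailstock"):
  print(n,[(round(float(d["conf"]),2),np.round(d["rect"]).tolist()) for d in manip.find_in(n,q)][:3])
E
```

```text
[ 543.12050578 -228.71167225  250.21751401] [ 3.14144146e+00 -5.86246879e-05  1.59623284e+00] 47.8
blank []
tailstock [(0.93, [275.0, 29.0, 89.0, 113.0])]
```

View pics/w12.png

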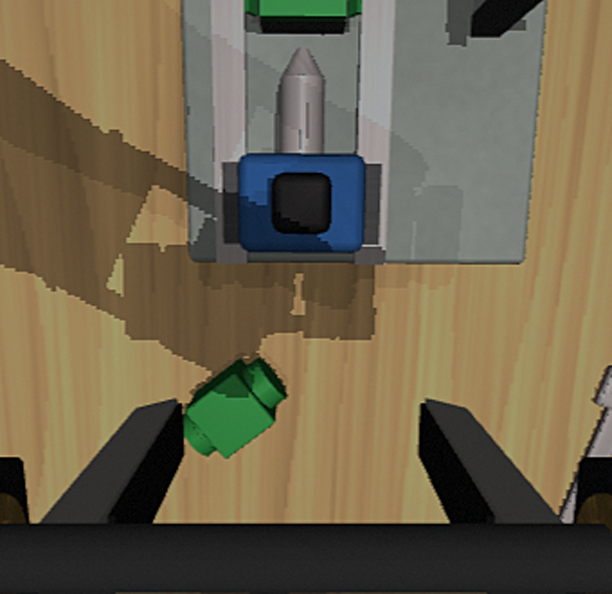

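>>> send_rows(
  series=[
    [[0.75,32,1,10,0],[0.75,60,2,20,0],[0.75,65,2,45,0],[0.75,65,2,75,0],[0.75,65,2,100,0],[0.75,65,2,116,0],[0.75,65,2,122,0],[0.75,65,2,122,0],[0.1,65,2,122,0],[0.1,65,2,122,0]],
  ],
  newtons=50,
)

```text
clock: 49.0
eef_pos: [543.8, -165.0, 129.2]
eef_rot: [3.14, 0.001, 1.595]
wrist_force: [-0.7, 0.3, 0.1]
finger_gap: 57.9
```

>>> send_rows(
  series=[
    [[0.1,0,0,0,0],[0.1,0,0,0,0],[0.1,0,0,0,0],[0.1,0,0,0,0],[0.1,0,0,0,0],[0.1,0,0,0,0]],
  ],
)

```text
clock: 49.6
eef_pos: [541.7, -165.0, 128.1]
eef_rot: [-3.137, -0.0, 1.595]
wrist_force: [-15.0, -0.1, 7.9]
finger_gap: 25.7
```

>>> send_rows(
  series=[
    [[0.1,3,-1.5,0,0],[0.1,7,-2,0,0],[0.1,11,-2,0,0],[0.1,15,-2,0,0],[0.1,19,-2,0,0],[0.1,23,-2,0,0],[0.1,27,-2,0,0],[0.1,31,-2,0,0],[0.1,35,-2,0,0],[0.1,38,-2,0,0]],
  ],
)

```text
clock: 50.6
eef_pos: [541.1, -127.1, 128.1]
eef_rot: [3.14, 0.001, 1.595]
wrist_force: [7.3, -4.2, -2.7]
finger_gap: 25.5
```

>>> send_rows(
  series=[
    [[0.1,2,0,0,0],[0.1,4,0,0,0],[0.1,6,0,0,0],[0.1,8,0,0,0],[0.1,10,0,0,0],[0.1,12,0,0,0],[0.1,14,0,0,0],[0.1,14,0,0,0]],
  ],
)

```text
clock: 51.4
eef_pos: [540.8, -113.2, 128.1]
eef_rot: [3.14, 0.001, 1.595]
wrist_force: [8.8, -2.6, -2.6]
finger_gap: 25.9
```

>>> send_rows(
  series=[
    [[0.1,1.5,0.5,0,0],[0.1,3,0.7,0,0],[0.1,4.5,0.7,0,0],[0.1,6,0.7,0,0],[0.1,7.5,0.7,0,0],[0.1,9,0.7,0,0],[0.1,10,0.7,0,0]],
  ],
)

```text
clock: 52.1
eef_pos: [540.7, -103.4, 128.1]
eef_rot: [3.141, 0.001, 1.595]
wrist_force: [2.0, -5.2, -0.3]
finger_gap: 25.7
```

>>> send_rows(
  series=[
    [[0.1,1,0,0,0],[0.1,2,0,0,0],[0.1,3,0,0,0],[0.1,4,0,0,0]],
  ],
)

```text
clock: 52.5
eef_pos: [540.6, -99.6, 128.1]
eef_rot: [3.141, 0.001, 1.595]
wrist_force: [2.5, -8.3, -0.1]
finger_gap: 25.8
```

>>> send_rows(
  series=[
    [[0.1,0.5,0,0,0],[0.1,1,0,0,0]],
  ],
)

```text
clock: 52.7
eef_pos: [540.6, -99.2, 128.1]
eef_rot: [3.141, 0.002, 1.594]
wrist_force: [2.6, -10.9, -1.5]
finger_gap: 25.7
```

>>> send_rows(
  series=[
    [[0.1,0.5,0,0,0],[0.1,1,0,0,0],[0.1,1,0,0,0]],
  ],
)

```text
clock: 53.0
eef_pos: [540.6, -98.7, 128.1]
eef_rot: [3.141, 0.003, 1.594]
wrist_force: [3.9, -14.0, -2.0]
finger_gap: 25.8
```

>>> send_rows(
  series=[
    [[0.5,0,0,0,0],[0.5,0,0,0,0],[0.5,0,0,0,0],[0.5,0,0,-20,0],[0.5,0,0,-60,0],[0.5,0,0,-105,0],[0.5,0,0,-150,0],[0.5,0,0,-195,0],[0.5,0,0,-235,0],[0.5,0,0,-255,0]],
  ],
)

```text
clock: 54.0
eef_pos: [540.6, -96.7, 387.0]
eef_rot: [3.137, 0.001, 1.595]
wrist_force: [0.4, 0.5, -0.3]
finger_gap: 46.9
```

```bash
cat > tri.py <<'E'
from h import *
from scipy.optimize import least_squares
def redmask(p):
    h=cv2.cvtColor(p["img"],cv2.COLOR_RGB2HSV); return cv2.inRange(h,(0,140,60),(7,255,255))|cv2.inRange(h,(172,140,60),(180,255,255))
for i in range(2): manip.camera("scene")
s=state();print(s["eef_pos"],s["finger_gap"],s["wrist_force"],s["clock"])
P=[manip.camera("top"),manip.camera("scene")]
for p in P:
    m=redmask(p); n,l,st,c=cv2.connectedComponentsWithStats(m)
    for k in range(1,n):
        if st[k,4]>25:
            r=cv2.minAreaRect(np.argwhere(l==k)[:,::-1].astype(np.float32)); print(p["shot"],st[k].tolist(),np.round(r[0],1),np.round(r[1],1),round(r[2]))
    for th in(0,1.9):
        a=th-0.1022; X=[538.6+105-196*np.cos(a),20.6,130+196*np.sin(a)]; print("expect",th,np.round(X),np.round(proj(p,X),1))
E
python3 tri.py
```

```text
[540.84833347 -96.83205811 385.95869634] 46.84216145377188 [-0.41183475 -0.3732809  -0.73405256] 54.1
48 [237, 124, 29, 5, 115] [251. 126.] [ 4. 28.] 90
48 [153, 126, 9, 8, 55] [157.  129.5] [7. 8.] 90
48 [185, 296, 31, 17, 237] [200.1 304.3] [31.9  7.7] 21
expect 0 [449.  21. 110.] [270.6 226.7]
expect 1.9 [688.  21. 321.] [260.4 125.7]
49 [295, 178, 24, 19, 88] [306.4 187.1] [29.2  4. ] 37
49 [464, 250, 18, 23, 161] [472.5 260.7] [24.6  6.8] 53
49 [358, 311, 9, 9, 70] [362. 315.] [8. 8.] 90
expect 0 [449.  21. 110.] [371.4 224. ]
expect 1.9 [688.  21. 321.] [305.9 187. ]
```

>>> send_rows(
  series=[
    [[0.5,30,39,0,0],[0.5,60,78,0,0],[0.5,90,117,0,0],[0.5,115,150,0,0],[0.5,115,150,0,0],[0.5,115,150,0,0],[0.5,115,150,0,0]],
  ],
)

```text
clock: 54.9
eef_pos: [687.0, 21.0, 382.9]
eef_rot: [-3.141, 0.0, 1.594]
wrist_force: [-0.5, -0.4, 0.2]
finger_gap: 46.7
```

>>> send_rows(
  series=[
    [[0.5,0,0,20,0],[0.5,0,0,45,0],[0.5,0,0,70,0],[0.5,0,0,88,0],[0.5,0,0,90,0],[0.5,0,0,90,0]],
  ],
)

```text
clock: 55.5
eef_pos: [687.1, 21.0, 294.5]
eef_rot: [3.14, 0.0, 1.594]
wrist_force: [-0.8, -0.1, 0.3]
finger_gap: 47.0
```

>>> send_rows(
  series=[
    [[0.22,0,0,0,0],[0.22,0,0,0,0],[0.22,0,0,0,0],[0.22,0,-9,-2,0],[0.22,0,-19,-3.4,0],[0.22,0,-29,-4.5,0],[0.22,0,-38,-5,0],[0.22,0,-48,-5,0],[0.22,0,-58,-4.5,0],[0.22,0,-68,-4,0]],
  ],
)

```text
clock: 56.5
eef_pos: [619.7, 20.0, 297.9]
eef_rot: [3.139, 0.0, 1.595]
wrist_force: [3.1, 0.4, 2.2]
finger_gap: 20.8
```

>>> send_rows(
  series=[
    [[0.22,0,-9,2,0],[0.22,0,-19,4,0],[0.22,0,-28,6,0],[0.22,0,-38,9,0],[0.22,0,-47,12,0],[0.22,0,-56,16,0],[0.22,0,-65,20,0],[0.22,0,-74,25,0],[0.22,0,-82,30,0],[0.22,0,-90,36,0]],
  ],
)

```text
clock: 57.5
eef_pos: [529.5, 17.8, 261.5]
eef_rot: [3.14, 0.0, 1.595]
wrist_force: [1.5, -0.0, 0.3]
finger_gap: 20.6
```

>>> send_rows(
  series=[
    [[0.22,0,-8,6,0],[0.22,0,-15,12,0],[0.22,0,-22,19,0],[0.22,0,-29,26,0],[0.22,0,-36,33,0],[0.22,0,-42,41,0],[0.22,0,-48,49,0],[0.22,0,-53,57,0],[0.22,0,-58,65,0],[0.22,0,-62,74,0]],
  ],
)

```text
clock: 58.5
eef_pos: [467.1, 16.3, 186.3]
eef_rot: [-3.141, -0.0, 1.595]
wrist_force: [-2.0, -0.6, -0.7]
finger_gap: 21.0
```

>>> send_rows(
  series=[
    [[0.22,0,-4,9,0],[0.22,0,-8,18,0],[0.22,0,-11,27,0],[0.22,0,-14,37,0],[0.22,0,-16,47,0],[0.22,0,-17,56,0],[0.22,0,-18,66,0],[0.22,0,-19,76,0],[0.22,0,-20,86,0],[0.22,0,-20,96,0]],
  ],
)

```text
clock: 59.5
eef_pos: [447.6, 15.8, 90.2]
eef_rot: [-3.142, -0.0, 1.595]
wrist_force: [0.5, -0.2, -0.3]
finger_gap: 20.4
```

Now open the fingers, lift clear and check where the hood stands.

>>> send_rows(
  series=[
    [[0.4,0,0,0,0],[0.4,0,0,0,0],[0.4,0,0,0,0],[0.4,0,0,-20,0],[0.4,0,0,-60,0],[0.4,0,0,-105,0],[0.4,0,0,-150,0],[0.4,0,0,-195,0],[0.4,0,-20,-215,0],[0.4,0,-40,-215,0]],
  ],
)

```text
clock: 60.5
eef_pos: [408.0, 14.8, 309.3]
eef_rot: [3.136, 0.0, 1.595]
wrist_force: [-0.0, -0.7, 0.5]
finger_gap: 37.8
```

```bash
python3 tri.py; python3 - <<'E'
from h import *
manip.camera("wrist");s=state();q=manip.camera("wrist");t=manip.camera("top");c=manip.camera("scene")
print(s["eef_pos"],s["clock"])
for n in ("bowl","leg0"): print(n,[(round(float(d["conf"]),2),np.round(d["rect"]).tolist(),np.round(plane(t,d["rect"][0]+d["rect"][2]/2,d["rect"][1]+d["rect"][3]/2,30)[:2]).tolist()) for d in manip.find_in(n,t)])
a=cv2.resize(q["img"][0:320,300:600,::-1],(281,300)); b=cv2.resize(t["img"][140:250,110:300,::-1],(518,300)); d=cv2.resize(c["img"][150:370,240:490,::-1],(340,300)); e=cv2.resize(t["img"][140:270,300:499,::-1],(459,300))
cv2.imwrite("pics/c13.png",np.vstack([np.hstack([a,b]),np.hstack([d,e])]))
E
```

```text
[406.73568665  14.89289103 307.37529064] 37.49863625764829 [0.67568496 0.86257819 0.69484276] 60.6
52 [153, 126, 9, 9, 56] [156.5 130. ] [7.8 7.8] 45
52 [277, 225, 16, 4, 49] [284.5 226.5] [ 3. 15.] 90
52 [185, 296, 19, 13, 139] [194.1 301.9] [19.1  7.6] 22
expect 0 [449.  21. 110.] [270.6 226.7]
expect 1.9 [688.  21. 321.] [260.4 125.7]
53 [360, 215, 24, 18, 45] [371.6 223.3] [28.6  2.2] 37
53 [464, 251, 18, 22, 159] [472.4 260.8] [24.6  6.7] 54
53 [358, 311, 9, 9, 70] [362. 315.] [8. 8.] 90
expect 0 [449.  21. 110.] [371.4 224. ]
expect 1.9 [688.  21. 321.] [305.9 187. ]
[408.04544006  14.85009922 306.0058761 ] 60.75
bowl [(0.81, [421.0, 180.0, 38.0, 41.0], [528.0, -504.0]), (0.24, [299.0, 184.0, 19.0, 29.0], [543.0, -92.0])]
leg0 [(0.76, [364.0, 206.0, 23.0, 18.0], [489.0, -300.0]), (0.75, [162.0, 211.0, 20.0, 18.0], [487.0, 342.0]), (0.73, [467.0, 184.0, 28.0, 21.0], [544.0, -635.0]), (0.56, [139.0, 185.0, 25.0, 18.0], [570.0, 412.0]), (0.54, [138.0, 219.0, 22.0, 13.0], [470.0, 417.0]), (0.49, [164.0, 184.0, 18.0, 16.0], [575.0, 342.0])]
```

View pics/c13.png

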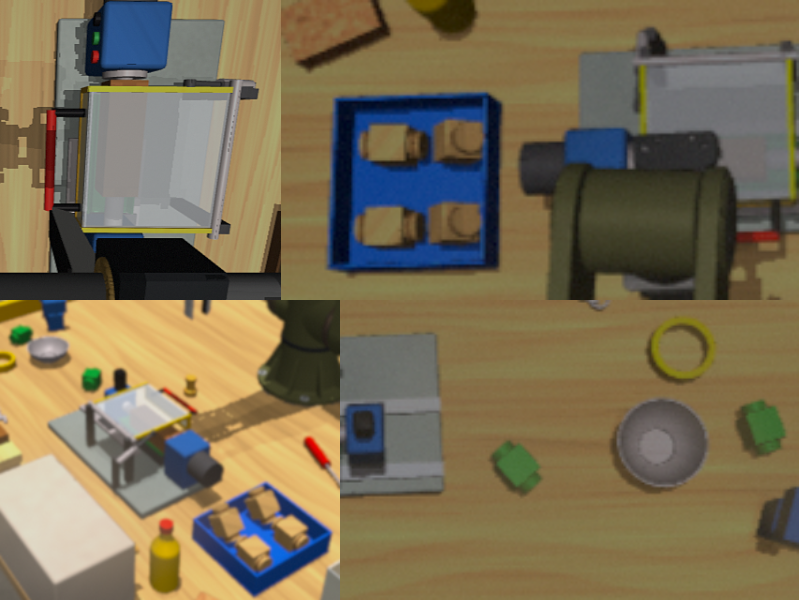

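```bash
python3 - <<'E'
from h import *
c=manip.camera("scene"); a=cv2.imread("pics/scene0.png"); b=np.ascontiguousarray(c["img"][:,:,::-1])
for n,lo,hi in(("yellow",(22,120,80),(32,255,255)),("red",(0,140,60),(7,255,255))):
    for im in(a,b):
        m=cv2.inRange(cv2.cvtColor(im,cv2.COLOR_BGR2HSV),lo,hi)[205:260,300:395]; y,x=np.nonzero(m); print(n,len(x),x.mean().round(2),y.mean().round(2),x.min(),x.max(),y.min(),y.max())
g=[np.float32(cv2.cvtColor(i[196:300,340:410],cv2.COLOR_BGR2GRAY)) for i in(a,b)]; print(cv2.phaseCorrelate(*g))
s=state();print(s["wrist_force"],s["clock"])
E
```

```text
yellow 212 46.63 25.62 0 81 1 46
yellow 252 48.03 23.45 0 94 0 46
red 67 71.93 18.49 60 83 10 27
red 45 71.84 18.53 60 83 10 27
((-0.058887972200857064, -0.06273023625863772), 0.7995870033654656)
[ 1.01204761  0.0556318  -0.78215269] 61.05
```

```bash
python3 -c "
from cell import manip
print(manip.sign_off())"
```

```text
the job is handed in; nothing more can be done
None
```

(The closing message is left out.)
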